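# Find the socket for the air manifold's plug

## Task

The workshop's air manifold is to be opened: first turn the lever of its ball valve to half open (45 degrees) so that the line bleeds, and let go of it. Then try the sockets from the plywood board on the manifold's hexagonal plug to find the one that fits, standing any that does not fit back upright on the board, and finish with the right socket pushed fully down over the plug and still held in the gripper. Leave the wooden disc, the screwdriver and the tin where they are.

Things in the scene. Friction and masses are not known exactly. Their poses are not given: they have to be found in the camera images.
- manifold: aluminium and brass air manifold bolted to the bench (fixed) on a dark base plate 110 x 300 mm, 8 mm thick. Origin: on the bench under the block; z up; the pipe runs along local y. Aluminium block 70 mm (x) x 140 mm (y), top 52 mm above the bench, spanning y -125 to +15 mm; brass ball valve of 44 mm diameter, top 54 mm above the bench, at y +45 to +105 mm; steel outlet stub to y +155 mm.
- plug_seat (a point): centre of the 46 mm washer face on which the steel hex plug stands, 56 mm above the bench; manifold local (0, -60 mm), same axes. The plug is fixed: hexagon 30 mm across flats, 14 mm high, flats facing local +-x and every 60 degrees; then a 3 mm cone (radius 15 to 12.5) and a stub (radius 9, 3 mm high): top 20 mm above this point. A fitting socket's mouth comes down to this point.
- valve (a joint): turn of the valve lever about an upright axis, rad: 0 = shut, lever pointing to the manifold's local -x, across the pipe; growing turns the lever clockwise seen from above, towards local +y; 1.571 = fully open, along the pipe. Half open is 0.785. Stiff: about 0.3 N m, it stays where it is left.
- valve_axis (a point): on the lever's turning axis, 68 mm above the bench, at local (0, +75 mm) of the manifold
- valve_grip (a point): middle of the lever's black sleeve, 85 mm from the turning axis and 83 mm above the bench. The sleeve is a bar 75 mm long, 14 mm wide and 24 mm high (71 to 95 mm above the bench); its length lies along this point's local x (local -x points outwards from the axis)
- board: plywood board fixed on the bench, 290 mm (x) x 110 mm (y), 12 mm thick, on which the sockets stand. Origin: centre of its underside
- socket_a: steel hexagonal socket, loose, about 0.42 kg, 42 mm across outer flats, 52 mm tall, standing open end down on the board. Origin: centre of the open end; z up; flats, outer and inner alike, face local +-x and every 60 degrees. Opening 24 mm deep. Looks the same as socket_b: one has an opening 32.5 mm across flats and fits; the other, 27 mm, stops 16 to 20 mm too high. Which is which: try.
- socket_b: steel hexagonal socket, loose, about 0.42 kg, 42 mm across outer flats, 52 mm tall, standing open end down on the board. Origin: centre of the open end; z up; flats, outer and inner alike, face local +-x and every 60 degrees. Opening 24 mm deep. Looks the same as socket_a, but one of the two has a 32.5 mm opening and fits the plug and the other, 27 mm, does not. Which is which: try.
- socket_small: a clearly smaller steel hexagonal socket, 28 mm across outer flats, 45 mm tall, 0.16 kg, open end down on the board, opening 20 mm: too small for the plug; it can be left standing. Origin: centre of its underside
- wood_disc: round wooden blank, 170 mm diameter, 26 mm thick, lying on the bench; origin: centre of its underside; not part of the job
- screwdriver: screwdriver with black handle lying on the bench; not part of the job
- tin: aluminium tin, 60 mm diameter, 70 mm tall; origin: centre of its underside; not part of the job
Things that resemble listed ones, but are neither listed nor needed, are in the scene too. What is shaped like the socket_small but red is not meant.

How it is judged:
By the outcome, as a careful person would: the job done as asked, in the order asked, and still so for the second after the job is handed in, while the arm keeps its last pose, push and grip.
It also fails if it takes over 67 s, if anything falls off the work surface, if the arm or the gripper's body presses on something with over 40 N, if the wrist force passes 120 N, or if a joint passes its speed limit or range.

## Robot

A 6-joint arm with a two-finger parallel gripper is mounted at the origin on the work surface. World frame = base frame: x ahead of the robot, y to its left, z up, the work surface at z = 0. Lengths are in m, angles in rad, forces in N, time in s.
With the tool pointing down it reaches from about 0.375 to 0.9 m from the base axis. Payload 3.1 kg.
Tool frame: the origin (TCP) lies on the centre line of the jaws, within the pads' length; the fingertips stand 25 mm ahead of it and the grasp point (between the pads) lies 6 mm ahead of it (manip.tips_ahead is the distance from the TCP to the fingertips, in m); z points along the fingers, y is the direction in which the jaws open and shut (so a half turn about z gives the same grasp; the last joint's range is limited). The gripper opens to 85 mm and grips with 20 to 120 N. Pads are 22 mm wide; open, the fingers measure 114 mm over their backs; the gripper's body (76 mm by 85 mm) begins 54 mm behind the grasp point. The pads swing forward as they close: fully open they stand 13 mm farther back than shut.
Start: joints at [0.924, 0.527, 1.433, -0, 1.181, -0.178], TCP at [0.282, 0.558, 0.256] pointing down, gripper open.
Joint ranges: [-3.08, 3.08], [-0.75, 2.2], [0.22, 2.44], [-1.43, 4.57], [0, 2.65], [-2.85, 2.85]. Speed limits (rad/s): [2.79, 2.79, 3.14, 3.14, 3.14, 3.14].

## Interface

Orientations are given as a unit quaternion [x, y, z, w].
In Python, from station import manip gives the robot as it stands.
- The arm moves only by the tool play_rows, never from a script. Its argument "steps" is a list that holds one entry, the list of rows, each a list of 6 numbers: the shift along the tool's x, y, z in m, then the turn, a rotation vector about the tool's x, y, z in degrees. In form: [[[x, y, z, rx, ry, rz], ...]]. A call has 1 to 10 rows; each row shifts and turns the commanded pose from where the row before left it, along the tool's axes as they then stand; what a row does not reach is not made up. A row lasts 1/8 s, in which the tool goes at most 62.5 mm and 10.7 degrees, less where a joint would pass 70% of its speed; a pose out of reach is approached as far as the arm can. A call is refused whole if a number of a shift passes 0.0625 or a number of a turn 10.7, either way. A call with a gripper value outside its range is refused whole. "fingers" is the opening, from 0 (shut) to 1 (fully open), set as the call begins (left out, the last holds). The fingers move at their own pace and stop on an object; "squeeze" is the grip in N (left out, the last holds). Time passes only in rows, so rows that do not move let the fingers close. It gives the time, the measured TCP pose, the force and the opening at its end, in the units of the state.
- manip.sense(): the state, without advancing time (a new reading comes with each control period).
- manip.snapshot(name): name is "scene" or "top" or "wrist"; returns a dict with "img" (384x512x3 uint8, red, green, blue), "K" (3x3 intrinsics, pixels), "world_from_camera" (4x4, takes a point from camera to world coordinates). Camera axes: x right, y down, z forward; pixel columns grow to the right and rows downward; lengths in m; the calibration is good to about 2 mm. A picture is of the moment at which its call begins. There is no depth.
- manip.sign_off(): hands the job in, once; it reports no verdict.
Trained networks look in a picture, given as the dict that the camera call returned (one of the last four; its "shot" number tells which), for a name from the list of things; names that differ only in an ending like _2 or _b are one class to them, and where a whole thing is asked for, a point or a joint stands for the part that bears it (a point fixed in the world has none). Each returns a list of dicts, best first, with "score" (0 to 1); they miss things now and then, are a little off and sometimes report something else, mostly with a low value. They report only what shows in the picture. A call takes as long as a camera call. They do not tell look-alikes from the thing itself.
- manip.regions_of(label, picture): "pixels" (384x512 bool, what is visible of it) and "rect" ([left, top, right, bottom] in pixels, round what is visible of it).
- manip.pinpoint(label, picture): "point" ([column, row] in pixels: a listed point, or the origin of a listed thing).
The state is a dict: "t": time; "q": joint angles; "qd": joint speeds; "tau": joint torques, N m; "tcp_pos": TCP position; "tool_rot": TCP orientation; "force": force on the tool from outside, world axes, zero at the start; "ft_torque": the same for the moment, N m; "finger_gap": opening from 0.0 (shut) to 1.0 (fully open).
Only numpy, scipy, OpenCV 4.12 (cv2) and the standard library are available. Lean on these libraries where they do the work, as an engineer would, in place of code of your own. Each camera call takes 0.05 s, during which the arm holds its last target.

## Working session

There is one attempt and no reset: what is moved stays moved. The work goes in short steps, Python scripts to look and compute and a tool call to move; the robot and the scene stay as the last step left them, time stands still between calls to the robot, and variables do not carry over. Pictures are saved under pics/ and viewed, and the job is handed in when it is done.

Besides the shell and the picture viewer there is one more tool, called after "Emit:" by a JSON object that holds its "method" and its "body". play_rows: Moves the arm, as the interface text tells. Its arguments: {"type":"object","properties":{"steps":{"type":"array"},"fingers":{"type":"number"},"squeeze":{"type":"number"}},"required":["steps"]}

```bash
ls; mkdir -p pics; python3 - <<'E'
from station import manip
import cv2
s=manip.sense();print(s['t'],s['tcp_pos'],s['tool_rot'],manip.tips_ahead)
for n in("scene","top"):
    p=manip.snapshot(n);cv2.imwrite(f"pics/{n}0.png",cv2.cvtColor(p["img"],cv2.COLOR_RGB2BGR));print(n,p["K"],p["world_from_camera"])
    for l in("manifold","plug_seat","valve_axis","valve_grip","board","socket_a","socket_small","wood_disc","screwdriver","tin"):
        try:
            print(l,[(d["point"],round(d["score"],2)) for d in manip.pinpoint(l,p)])
        except Exception as e: print(l,e)
print(manip.sense()['t'])
E
```

```text
pics
0.0 [0.28139484 0.55731817 0.25533814] [ 2.31771804e-01  9.72769573e-01 -1.00402590e-03 -4.26001238e-04] 0.025
scene [[435.4253381    0.         250.16351757]
 [  0.         435.4253381  192.02385105]
 [  0.           0.           1.        ]] [[ 0.60944904  0.57490437 -0.54594581  1.22741003]
 [ 0.79265351 -0.42750451  0.43467265 -0.40890085]
 [ 0.0165009  -0.69765669 -0.71624218  0.8592821 ]
 [ 0.          0.          0.          1.        ]]
manifold [([265.3, 183.6], 0.76)]
plug_seat [([248.8, 180.6], 0.95)]
valve_axis [([294.4, 161.3], 0.6)]
valve_grip [([275.1, 139.1], 0.7)]
board [([135.2, 253.7], 0.9)]
socket_a [([157.7, 277.5], 0.68), ([120.2, 226.1], 0.59), ([262.8, 186.0], 0.41)]
socket_small [([89.8, 282.7], 0.76), ([133.1, 249.0], 0.65), ([73.4, 258.2], 0.63), ([184.1, 239.3], 0.52)]
wood_disc [([342.0, 143.9], 0.98), ([248.1, 178.4], 0.22)]
screwdriver [([248.2, 274.3], 0.72)]
tin [([180.5, 179.7], 0.73)]
top [[464.74646228   0.         247.2101668 ]
 [  0.         464.74646228 189.79413686]
 [  0.           0.           1.        ]] [[-0.03180013 -0.97133474  0.23557922  0.29488579]
 [-0.99946463  0.02908878 -0.01497656  0.08051067]
 [ 0.00769454 -0.23592935 -0.97173975  1.38031575]
 [ 0.          0.          0.          1.        ]]
manifold [([214.4, 205.9], 0.92)]
plug_seat [([233.4, 204.8], 0.94)]
valve_axis [([185.4, 200.0], 0.96)]
valve_grip [([279.4, 142.6], 0.73), ([185.3, 227.8], 0.59)]
board [([350.5, 207.4], 0.84)]
socket_a [([341.9, 174.2], 0.8), ([347.6, 237.6], 0.56)]
socket_small [([383.7, 200.9], 0.69), ([304.7, 199.4], 0.61), ([350.9, 204.6], 0.57), ([386.4, 226.5], 0.43)]
wood_disc [([110.3, 211.0], 0.92), ([344.3, 174.3], 0.47)]
screwdriver [([283.3, 142.3], 0.61)]
tin [([279.5, 256.4], 0.84), ([216.5, 205.6], 0.18)]
1.1
```

View pics/scene0.png

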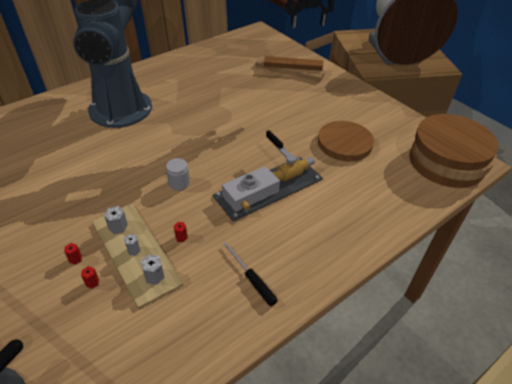

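View pics/top0.png

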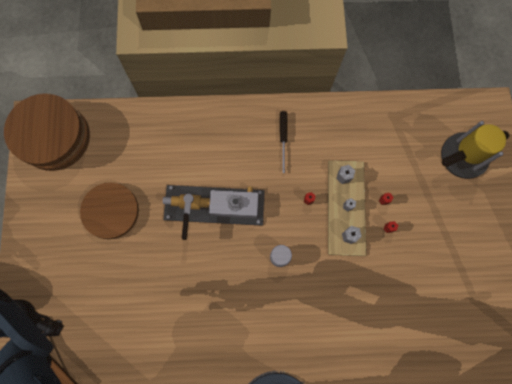

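```bash
cat > h.py <<'E'
import numpy as np
K={'scene':(435.4253381,250.16351757,192.02385105),'top':(464.74646228,247.2101668,189.79413686)}
T={'scene':np.array([[0.60944904,0.57490437,-0.54594581,1.22741003],[0.79265351,-0.42750451,0.43467265,-0.40890085],[0.0165009,-0.69765669,-0.71624218,0.8592821]]),
'top':np.array([[-0.03180013,-0.97133474,0.23557922,0.29488579],[-0.99946463,0.02908878,-0.01497656,0.08051067],[0.00769454,-0.23592935,-0.97173975,1.38031575]])}
def atz(c,px,z,KK=None,TT=None):
    if KK is None: f,cx,cy=K[c];t=T[c]
    else: f,cx,cy=KK[0][0],KK[0][2],KK[1][2];t=np.array(TT)[:3]
    d=t[:,:3]@np.array([(px[0]-cx)/f,(px[1]-cy)/f,1]);o=t[:,3]
    return o+d*(z-o[2])/d[2]
def proj(c,P,KK=None,TT=None):
    if KK is None: f,cx,cy=K[c];t=T[c]
    else: f,cx,cy=KK[0][0],KK[0][2],KK[1][2];t=np.array(TT)[:3]
    v=t[:,:3].T@(np.array(P)-t[:,3]); return np.array([f*v[0]/v[2]+cx,f*v[1]/v[2]+cy])
E
python3 - <<'E'
from h import *
np.set_printoptions(precision=4,suppress=True)
D={'plug_seat':(.056,[248.8,180.6],[233.4,204.8]),'axis':(.068,[294.4,161.3],[185.4,200.0]),'grip':(.083,[275.1,139.1],[185.3,227.8]),'manifold':(0,[265.3,183.6],[214.4,205.9]),
'board':(0,[135.2,253.7],[350.5,207.4]),'sA':(.012,[157.7,277.5],[341.9,174.2]),'sB':(.012,[120.2,226.1],[347.6,237.6]),'disc':(0,[342,143.9],[110.3,211]),'tin':(0,[180.5,179.7],[279.5,256.4])}
for k,(z,a,b) in D.items(): print(k,atz('scene',a,z),atz('top',b,z))
for p in [383.7,200.9],[304.7,199.4],[350.9,204.6],[386.4,226.5]: print(atz('top',p,.012))
for p in [89.8,282.7],[133.1,249],[73.4,258.2],[184.1,239.3]: print(atz('scene',p,.012))
E
```

```text
plug_seat [0.5796 0.1014 0.056 ] [0.5722 0.1017 0.056 ]
axis [0.6035 0.2397 0.068 ] [0.5881 0.2396 0.068 ]
grip [0.5122 0.2461 0.083 ] [0.5046 0.2381 0.083 ]
manifold [0.5716 0.1669 0.    ] [0.5823 0.1602 0.    ]
board [ 0.5716 -0.236   0.    ] [ 0.5652 -0.2523  0.    ]
sA [ 0.6711 -0.2285  0.012 ] [ 0.667  -0.2317  0.012 ]
sB [ 0.4816 -0.2291  0.012 ] [ 0.4721 -0.2331  0.012 ]
disc [0.5773 0.4686 0.    ] [0.5761 0.4741 0.    ]
tin [ 0.4166 -0.0157  0.    ] [ 0.4242 -0.0297  0.    ]
[ 0.5798 -0.3514  0.012 ]
[ 0.5916 -0.113   0.012 ]
[ 0.5714 -0.2513  0.012 ]
[ 0.5017 -0.3516  0.012 ]
[ 0.592  -0.3564  0.012 ]
[ 0.5652 -0.2361  0.012 ]
[ 0.5058 -0.3599  0.012 ]
[ 0.6131 -0.1231  0.012 ]
```

```bash
cat >> h.py <<'E'
from scipy.spatial.transform import Rotation as R
def tool(yaw): # tool x yaw in deg, pointing down
    c,s=np.cos(np.radians(yaw)),np.sin(np.radians(yaw))
    return R.from_matrix([[c,s,0],[s,-c,0],[0,0,-1]])
def yawof(q):
    x=R.from_quat(q).as_matrix()[:,0]; return np.degrees(np.arctan2(x[1],x[0]))
def plan(p0,r0,p1,r1,n):
    p0=np.array(p0);p1=np.array(p1);rv=(r0.inv()*r1).as_rotvec()
    rows=[];pp,rr=p0,r0
    for i in range(1,n+1):
        p=p0+(p1-p0)*i/n;r=r0*R.from_rotvec(rv*i/n)
        d=rr.inv().apply(p-pp);w=(rr.inv()*r).as_rotvec(degrees=True)
        rows.append([round(float(v),4) for v in d]+[round(float(v),2) for v in w]);pp,rr=p,r
    return rows
E
python3 - <<'E'
from h import *
from station import manip
s=manip.sense()
print(yawof(s['tool_rot']),plan(s['tcp_pos'],R.from_quat(s['tool_rot']),[.50,.22,.25],tool(176.5),7))
E
```

```text
153.1963226959138 [[-0.0496, -0.029, 0.0009, -0.0, -0.0, -3.33], [-0.0478, -0.0318, 0.0009, -0.0, -0.0, -3.33], [-0.0459, -0.0346, 0.0009, -0.0, -0.0, -3.33], [-0.0438, -0.0372, 0.0009, -0.0, -0.0, -3.33], [-0.0416, -0.0397, 0.0009, -0.0, -0.0, -3.33], [-0.0392, -0.042, 0.0009, -0.0, -0.0, -3.33], [-0.0367, -0.0442, 0.0009, -0.0, -0.0, -3.33]]
```

Emit:
{"method": "play_rows", "body": {"steps": [[[-0.05, -0.029, 0.001, 0, 0, -3.33], [-0.048, -0.032, 0.001, 0, 0, -3.33], [-0.046, -0.035, 0.001, 0, 0, -3.33], [-0.044, -0.037, 0.001, 0, 0, -3.33], [-0.042, -0.04, 0.001, 0, 0, -3.33], [-0.039, -0.042, 0.001, 0, 0, -3.33], [-0.037, -0.044, 0.001, 0, 0, -3.33], [0, 0, 0, 0, 0, 0]]], "fingers": 1}}

```text
t: 2.1
tcp_pos: [0.5039, 0.2159, 0.2494]
tool_rot: [0.033, 0.999, -0.0, 0.001]
force: [-0.1, 1.2, 0.0]
finger_gap: 1.003
```

```bash
cat > look.py <<'E'
import sys,cv2
from h import *
from station import manip
np.set_printoptions(precision=4,suppress=True)
def look(cam,name,pts=(),):
    p=manip.snapshot(cam);cv2.imwrite(f"pics/{name}.png",cv2.cvtColor(p["img"],cv2.COLOR_RGB2BGR))
    for l,z in pts:
        for d in manip.pinpoint(l,p): print(l,d['point'],round(d['score'],2),atz(0,d['point'],z,p['K'],p['world_from_camera']))
    s=manip.sense();print('t',s['t'],'tcp',s['tcp_pos'],'yaw',yawof(s['tool_rot']),'F',s['force'],'gap',s['finger_gap'])
    np.savez(f"pics/{name}.npz",K=p['K'],T=p['world_from_camera'])
    return p
E
python3 -c "
from look import *
p=look('wrist','w1',[('plug_seat',.056),('valve_axis',.068),('valve_grip',.083)])
print(p['K'],p['world_from_camera'])"
```

```text
plug_seat [146.3, 252.3] 0.65 [0.5813 0.0956 0.056 ]
valve_axis [285.0, 263.7] 0.61 [0.5966 0.2332 0.068 ]
valve_grip [289.6, 176.8] 0.77 [0.5064 0.2401 0.083 ]
t 2.3 tcp [0.5003 0.22   0.2493] yaw 176.55737261629747 F [ 0.2251 -0.3683 -0.5573] gap 1.0012757814483755
[[338.6952   0.     258.7219]
 [  0.     338.6952 187.6132]
 [  0.       0.       1.    ]] [[ 0.066   0.9625  0.263   0.4371]
 [ 0.9978 -0.0633 -0.0186  0.2185]
 [-0.0013  0.2637 -0.9646  0.3663]
 [ 0.      0.      0.      1.    ]]
```

View pics/w1.png

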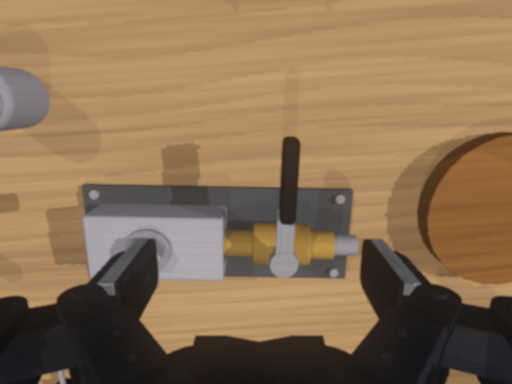

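```bash
python3 - <<'E'
from look import *
d=np.load('pics/w1.npz');f=lambda p,z:atz(0,p,z,d['K'],d['T'])
for n,p,z in [('pl',(83,185),.008),('pl',(352,190),.008),('pl',(345,277),.008),('sl',(291,138),.095),('sl',(288,222),.095),('blk',(86,206),.052),('blk',(225,207),.052),('blk',(226,279),.052),('axis',(284.5,265),.083),('bolt',(94,195),.01),('bolt',(340,199),.01),('bolt',(334,272),.01),('stub',(148,247),.076)]: print(n,f(p,z))
E
```

```text
pl [0.5192 0.0197 0.008 ]
pl [0.5442 0.3136 0.008 ]
pl [0.6507 0.306  0.008 ]
sl [0.4717 0.2417 0.095 ]
sl [0.543  0.2362 0.095 ]
blk [0.5303 0.0428 0.052 ]
blk [0.5402 0.1782 0.052 ]
blk [0.6187 0.172  0.052 ]
axis [0.5899 0.2319 0.083 ]
bolt [0.5307 0.0306 0.01  ]
bolt [0.553 0.3   0.01 ]
bolt [0.6421 0.2927 0.01  ]
stub [0.5668 0.1059 0.076 ]
```

```bash
cat > go.py <<'E'
from look import *
def go(p,yaw,n):
    s=manip.sense();print(plan(s['tcp_pos'],R.from_quat(s['tool_rot']),p,tool(yaw),n))
E
python3 -c "
from go import *
go([.507,.239,.089],175.3,4)"
```

```text
[[-0.0014, 0.0048, 0.0401, 0.0, -0.01, 0.31], [-0.0014, 0.0048, 0.0401, 0.0, -0.01, 0.31], [-0.0013, 0.0049, 0.0401, 0.0, -0.01, 0.31], [-0.0013, 0.0049, 0.0401, 0.0, -0.01, 0.31]]
```

Emit:
{"method": "play_rows", "body": {"steps": [[[-0.0014, 0.005, 0.04, 0, 0, 0.31], [-0.0014, 0.005, 0.04, 0, 0, 0.31], [-0.0014, 0.005, 0.04, 0, 0, 0.31], [-0.0014, 0.005, 0.04, 0, 0, 0.31], [0, 0, 0, 0, 0, 0]]]}}

```text
t: 2.92
tcp_pos: [0.5051, 0.2398, 0.0868]
tool_rot: [0.04, 0.999, -0.001, -0.003]
force: [-0.0, -0.3, -0.2]
finger_gap: 1.0
```

Emit:
{"method": "play_rows", "body": {"steps": [[[0, 0, 0, 0, 0, 0], [0, 0, 0, 0, 0, 0], [0, 0, 0, 0, 0, 0], [0, 0, 0, 0, 0, 0], [0, 0, 0, 0, 0, 0], [0, 0, 0, 0, 0, 0]]], "fingers": 0, "squeeze": 30}}

```text
t: 3.68
tcp_pos: [0.5088, 0.2401, 0.0905]
tool_rot: [0.042, 0.999, 0.001, 0.001]
force: [-0.6, 4.7, 4.6]
finger_gap: 0.157
```

```bash
python3 -c "
from go import *
s=manip.sense();print(s['t'],s['tcp_pos'],yawof(s['tool_rot']),s['force'],s['finger_gap'])
p=s['tcp_pos'].copy();y=yawof(s['tool_rot']);ax=np.array([.5922,.2318])
n=9;rows=[];r0=R.from_quat(s['tool_rot']);p0=p
for i in range(1,n+1):
    a=np.radians(-5*i);c,sn=np.cos(a),np.sin(a)
    q=np.r_[ax+np.array([[c,-sn],[sn,c]])@(p[:2]-ax),.089]
    r=tool(y-5*i)
    rows+=plan(p0,r0,q,r,1);p0,r0=q,r
print(rows,p0)"
```

```text
3.675 [0.5088 0.2401 0.0905] 175.1868026566786 [-0.5592  4.7097  4.5866] 0.1570464653325953
[[-0.0004, 0.0073, 0.0016, 0.18, 0.11, 5.0], [-0.0004, 0.0073, 0.0, 0.0, 0.0, 5.0], [-0.0004, 0.0073, 0.0, 0.0, 0.0, 5.0], [-0.0004, 0.0073, 0.0, 0.0, 0.0, 5.0], [-0.0004, 0.0073, 0.0, 0.0, 0.0, 5.0], [-0.0004, 0.0073, 0.0, 0.0, 0.0, 5.0], [-0.0004, 0.0073, 0.0, 0.0, 0.0, 5.0], [-0.0004, 0.0073, 0.0, 0.0, 0.0, 5.0], [-0.0004, 0.0073, 0.0, 0.0, 0.0, 5.0]] [0.5391 0.2967 0.089 ]
```

Emit:
{"method": "play_rows", "body": {"steps": [[[-0.0004, 0.0073, 0, 0, 0, 5], [-0.0004, 0.0073, 0, 0, 0, 5], [-0.0004, 0.0073, 0, 0, 0, 5], [-0.0004, 0.0073, 0, 0, 0, 5], [-0.0004, 0.0073, 0, 0, 0, 5], [-0.0004, 0.0073, 0, 0, 0, 5], [-0.0004, 0.0073, 0, 0, 0, 5], [-0.0004, 0.0073, 0, 0, 0, 5], [-0.0004, 0.0073, 0, 0, 0, 5], [0, 0, 0, 0, 0, 0]]]}}

```text
t: 4.92
tcp_pos: [0.5385, 0.2974, 0.0906]
tool_rot: [0.421, 0.907, 0.002, 0.0]
force: [-1.3, 6.7, 3.6]
finger_gap: 0.157
```

Emit:
{"method": "play_rows", "body": {"steps": [[[0, 0, 0, 0, 0, 0], [0, 0, 0, 0, 0, 0]]]}}

```text
t: 5.18
tcp_pos: [0.5384, 0.2974, 0.0906]
tool_rot: [0.421, 0.907, 0.002, 0.0]
force: [-1.4, 6.6, 3.2]
finger_gap: 0.161
```

```bash
python3 -c "
from go import *
look('wrist','w2')"
```

```text
t 5.225 tcp [0.5385 0.2974 0.0906] yaw 130.2079631661241 F [-0.6975  7.0583  3.2925] gap 0.15877868582059282
```

View pics/w2.png

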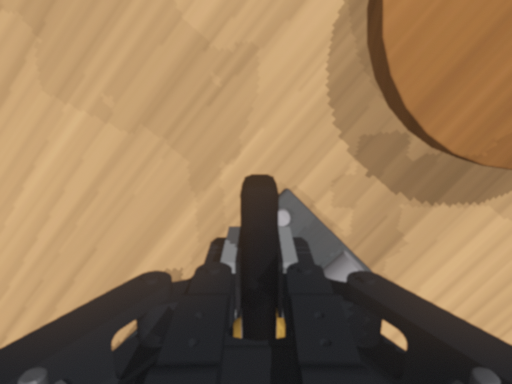

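Emit:
{"method": "play_rows", "body": {"steps": [[[0, 0, 0, 0, 0, 0], [0, 0, 0, 0, 0, 0], [0, 0, 0, 0, 0, 0], [0, 0, 0, 0, 0, 0]]], "fingers": 1}}

```text
t: 5.72
tcp_pos: [0.5381, 0.2951, 0.0892]
tool_rot: [0.421, 0.907, -0.0, -0.0]
force: [-0.4, 0.4, 0.5]
finger_gap: 0.983
```

Emit:
{"method": "play_rows", "body": {"steps": [[[0, 0, -0.05, 0, 0, 0], [0, 0, -0.05, 0, 0, 0], [0, 0, -0.05, 0, 0, 0], [0, 0, 0, 0, 0, 0], [0, 0, 0, 0, 0, 0]]]}}

```text
t: 6.35
tcp_pos: [0.5375, 0.295, 0.2388]
tool_rot: [0.421, 0.907, -0.0, -0.0]
force: [-0.8, -0.2, -0.8]
finger_gap: 1.003
```

```bash
python3 -c "
from go import *
look('wrist','w3',[('valve_grip',.083),('valve_axis',.068)])"
```

```text
valve_grip [260.4, 175.4] 0.89 [0.5361 0.2958 0.083 ]
valve_grip [262.7, 265.5] 0.51 [0.591  0.2345 0.083 ]
valve_axis [263.7, 267.4] 0.87 [0.5983 0.2276 0.068 ]
t 6.5 tcp [0.537  0.295  0.2373] yaw 130.25856942637452 F [0.5927 1.018  0.2949] gap 0.9997973143973725
```

View pics/w3.png

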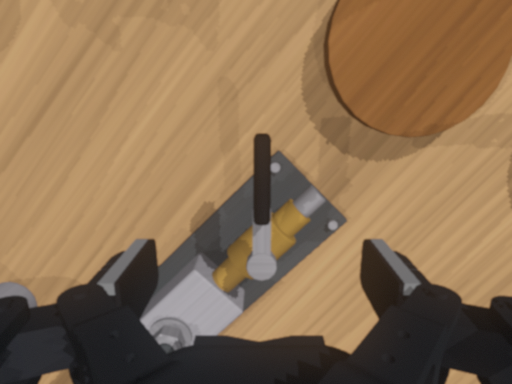

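```bash
python3 - <<'E'
from look import *
d=np.load('pics/w3.npz');f=lambda p,z:atz(0,p,z,d['K'],d['T'])
a,b=f((262.3,136),.095),f((261.3,222),.095);v=a-b;print(a,b,np.degrees(np.arctan2(v[1],v[0])))
a,b=f((275,168),.01),f((333,225),.01);v=a-b;print(a,b,np.degrees(np.arctan2(v[1],v[0])))
a,b=f((278,151),.008),f((347,219),.008);v=a-b;print(a,b,np.degrees(np.arctan2(v[1],v[0])))
E
```

```text
[0.5153 0.3225 0.095 ] [0.5602 0.2685 0.095 ] 129.80329269364083
[0.5538 0.2989 0.01  ] [0.6436 0.292  0.01  ] 175.60646553012683
[0.5447 0.3142 0.008 ] [0.6513 0.3066 0.008 ] 175.96726139939867
```

```bash
python3 -c "
from go import *
go([.525,.09,.25],175.4,5)"
```

```text
[[-0.0297, -0.0283, -0.0025, -0.03, -0.03, -9.03], [-0.0249, -0.0326, -0.0025, -0.03, -0.03, -9.03], [-0.0195, -0.0362, -0.0025, -0.03, -0.03, -9.03], [-0.0136, -0.0388, -0.0025, -0.03, -0.03, -9.03], [-0.0073, -0.0404, -0.0025, -0.03, -0.03, -9.03]]
```

Emit:
{"method": "play_rows", "body": {"steps": [[[-0.03, -0.028, -0.0025, 0, 0, -9], [-0.025, -0.033, -0.0025, 0, 0, -9], [-0.0195, -0.036, -0.0025, 0, 0, -9], [-0.0135, -0.039, -0.0025, 0, 0, -9], [-0.0075, -0.04, -0.0025, 0, 0, -9], [0, 0, 0, 0, 0, 0], [0, 0, 0, 0, 0, 0]]]}}

```text
t: 7.38
tcp_pos: [0.5261, 0.0906, 0.2509]
tool_rot: [0.042, 0.999, 0.0, -0.001]
force: [-0.1, -0.5, -0.2]
finger_gap: 0.998
```

```bash
python3 -c "
from go import *
p=look('wrist','w4',[('plug_seat',.056)])
import cv2
im=cv2.cvtColor(p['img'],cv2.COLOR_RGB2BGR)[160:320,150:370]
cv2.imwrite('pics/w4z.png',cv2.resize(im,None,fx=3.6,fy=3.6,interpolation=cv2.INTER_CUBIC))"
```

```text
plug_seat [269.2, 224.0] 0.77 [0.5811 0.0943 0.056 ]
t 7.475 tcp [0.5261 0.0913 0.2512] yaw 175.28922089464126 F [ 0.2044 -0.6576  0.1187] gap 0.9984150488397322
```

View pics/w4z.png

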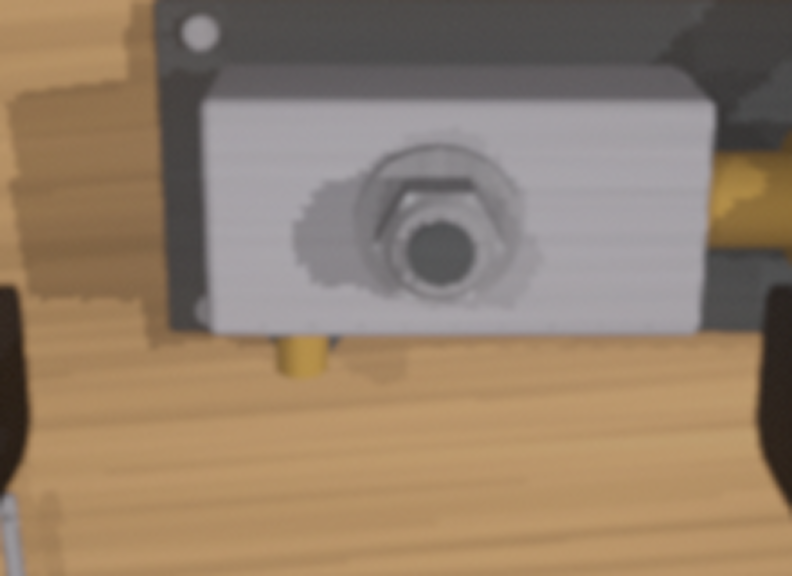

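```bash
python3 - <<'E'
from look import *
d=np.load('pics/w4.npz');f=lambda p,z:atz(0,(150+p[0]/3.6-.4,160+p[1]/3.6-.4),z,d['K'],d['T'])
print(d['T'])
print('stub',f((440,252),.076),'washer',f((440,222),.056))
print('ring L/R',f((357,222),.056),f((522,222),.056),'T/B',f((440,143),.056),f((440,303),.056))
C=[f(p,.052) for p in((203,100),(714,100),(703,331),(212,331))]
for c in C: print(c)
c=np.mean(C,0);v=C[1]-C[0];w=C[2]-C[3]
a=np.degrees(np.arctan2(-v[0],v[1])),np.degrees(np.arctan2(-w[0],w[1]));print(a,c)
y=np.radians(np.mean(a));ly=np.array([-np.sin(y),np.cos(y)])
print('plug from block',c[:2]-.005*ly)
E
```

```text
[[ 0.0833  0.9623  0.259   0.4597]
 [ 0.9965 -0.0803 -0.0222  0.0943]
 [-0.0006  0.2599 -0.9656  0.368 ]
 [ 0.      0.      0.      1.    ]]
stub [0.579  0.0963 0.076 ] washer [0.5785 0.0971 0.056 ]
ring L/R [0.5766 0.0745 0.056 ] [0.5803 0.1193 0.056 ] T/B [0.556  0.0987 0.056 ] [0.6023 0.0953 0.056 ]
[0.5399 0.0363 0.052 ]
[0.5514 0.1729 0.052 ]
[0.6189 0.1688 0.052 ]
[0.6073 0.0304 0.052 ]
(np.float64(-4.771346581418014), np.float64(-4.764439512371616)) [0.5794 0.1021 0.052 ]
plug from block [0.579  0.0971]
```

```bash
python3 -c "
from go import *
go([.61,-.235,.22],175.3,7)"
```

```text
[[-0.0158, -0.0455, 0.0044, 0.0, -0.01, -0.0], [-0.0158, -0.0455, 0.0044, 0.0, -0.01, -0.0], [-0.0158, -0.0455, 0.0044, 0.0, -0.01, -0.0], [-0.0158, -0.0455, 0.0044, 0.0, -0.01, -0.0], [-0.0158, -0.0455, 0.0044, 0.0, -0.01, -0.0], [-0.0158, -0.0455, 0.0044, 0.0, -0.01, -0.0], [-0.0158, -0.0455, 0.0045, 0.0, -0.01, -0.0]]
```

Emit:
{"method": "play_rows", "body": {"steps": [[[-0.016, -0.0455, 0.0045, 0, 0, 0], [-0.016, -0.0455, 0.0045, 0, 0, 0], [-0.016, -0.0455, 0.0045, 0, 0, 0], [-0.016, -0.0455, 0.0045, 0, 0, 0], [-0.016, -0.0455, 0.0045, 0, 0, 0], [-0.016, -0.0455, 0.0045, 0, 0, 0], [-0.016, -0.0455, 0.0045, 0, 0, 0], [0, 0, 0, 0, 0, 0], [0, 0, 0, 0, 0, 0]]]}}

```text
t: 8.6
tcp_pos: [0.6116, -0.2348, 0.2196]
tool_rot: [0.041, 0.999, 0.001, -0.001]
force: [0.4, 0.1, 0.8]
finger_gap: 1.003
```

```bash
python3 -c "
from go import *
p=look('wrist','w5',[('socket_a',.012)])
import cv2
im=cv2.cvtColor(p['img'],cv2.COLOR_RGB2BGR)
cv2.imwrite('pics/w5z.png',cv2.resize(im[160:300,170:360],None,fx=4,fy=4,interpolation=cv2.INTER_CUBIC))"
```

```text
socket_a [270.3, 211.7] 0.83 [ 0.6586 -0.2287  0.012 ]
socket_a [245.8, 15.3] 0.75 [ 0.4762 -0.237   0.012 ]
socket_a [255.2, 118.5] 0.24 [ 0.565  -0.2362  0.012 ]
t 8.7 tcp [ 0.6116 -0.2342  0.2201] yaw 175.37884625854716 F [ 0.3225  0.512  -0.3574] gap 0.9995163726839437
```

View pics/w5.png

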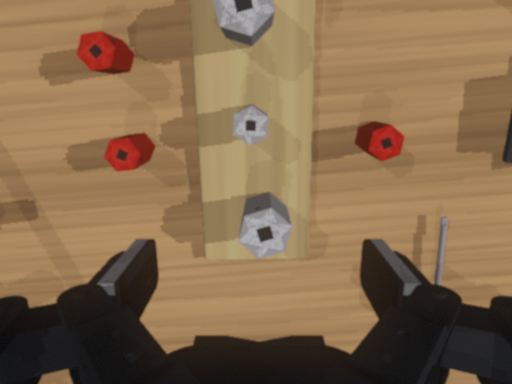

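View pics/w5z.png

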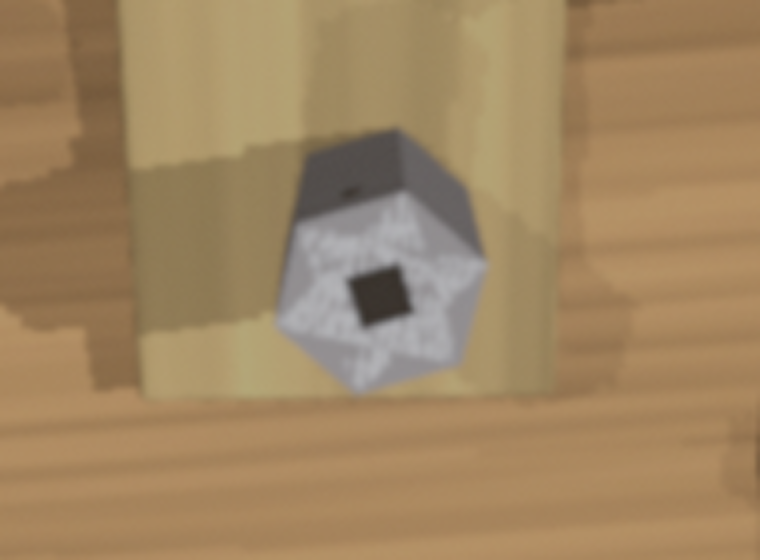

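```bash
cat > hexfit.py <<'E'
from look import *
def hexfit(npz,cs,ox,oy,sc,z):
    d=np.load(npz);P=np.array([atz(0,(ox+p[0]/sc-.4,oy+p[1]/sc-.4),z,d['K'],d['T']) for p in cs])
    c=P.mean(0);v=P[:,:2]-c[:2];a=np.degrees(np.arctan2(v[:,1],v[:,0]));r=np.hypot(v[:,0],v[:,1])
    m=np.degrees(np.angle(np.exp(1j*6*np.radians(a)).mean()))/6   # corner angle mod 60
    print('centre',c,'r mean',r.mean(),'(42AF: .02425)','corner',m,'flat normal mod60',m+30,(a-m)%60)
E
python3 -c "
from hexfit import *
hexfit('pics/w5.npz',[(405,190),(486,262),(463,360),(360,392),(277,323),(296,223)],170,160,4,.064)
d=np.load('pics/w5.npz')
print(atz(0,(170+380/4-.4,160+295/4-.4),.064,d['K'],d['T']))
"
```

```text
centre [ 0.6592 -0.2352  0.064 ] r mean 0.02389874509619051 (42AF: .02425) corner -16.406268712206003 flat normal mod60 13.593731287793997 [59.8527 59.2793  0.4346  0.789  59.1033  0.5406]
[ 0.6597 -0.2355  0.064 ]
```

```bash
python3 -c "
from go import *
go([.6595,-.2353,.11],163.6,3)
s=np.array([.6595,-.2353,.11])
print(plan(s,tool(163.6),[.6595,-.2353,.052],tool(163.6),2))"
```

```text
[[-0.016, 0.0009, 0.0367, 0.01, -0.02, 3.93], [-0.0159, 0.002, 0.0367, 0.01, -0.02, 3.93], [-0.0157, 0.0031, 0.0367, 0.01, -0.02, 3.93]]
[[0.0, 0.0, 0.029, 0.0, 0.0, 0.0], [0.0, 0.0, 0.029, 0.0, 0.0, 0.0]]
```

Emit:
{"method": "play_rows", "body": {"steps": [[[-0.016, 0.001, 0.0367, 0, 0, 3.93], [-0.016, 0.002, 0.0367, 0, 0, 3.93], [-0.0157, 0.003, 0.0367, 0, 0, 3.93], [0, 0, 0, 0, 0, 0], [0, 0, 0, 0, 0, 0]]]}}

```text
t: 9.32
tcp_pos: [0.66, -0.2367, 0.1114]
tool_rot: [0.143, 0.99, -0.0, 0.0]
force: [-0.1, -1.4, 0.4]
finger_gap: 0.999
```

```bash
python3 -c "
from go import *
p=look('wrist','w6')
go([.6595,-.2353,.052],163.6,3)"
```

```text
t 9.375 tcp [ 0.6604 -0.2372  0.1122] yaw 163.56289839202648 F [ 0.4135 -0.2911  0.9898] gap 0.9993982529982287
[[0.0005, 0.0005, 0.0201, -0.01, 0.04, -0.01], [0.0005, 0.0005, 0.0201, -0.01, 0.04, -0.01], [0.0005, 0.0005, 0.0201, -0.01, 0.04, -0.01]]
```

View pics/w6.png

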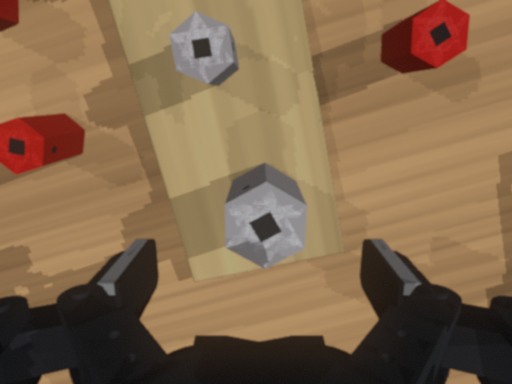

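```bash
python3 -c "
from hexfit import *
hexfit('pics/w6.npz',[(265,177),(305,203),(304,247),(265,268),(226,249),(226,203)],0,0,1,.064)"
```

```text
centre [ 0.6589 -0.2353  0.064 ] r mean 0.024288344198030182 (42AF: .02425) corner -15.93275019847671 flat normal mod60 14.06724980152329 [ 0.0198  0.6097 58.9055 59.6674  2.5234 58.2923]
```

Emit:
{"method": "play_rows", "body": {"steps": [[[0.0005, 0.0005, 0.02, 0, 0, 0], [0.0005, 0.0005, 0.02, 0, 0, 0], [0.0005, 0.0005, 0.02, 0, 0, 0], [0, 0, 0, 0, 0, 0]]]}}

```text
t: 9.88
tcp_pos: [0.6568, -0.2347, 0.047]
tool_rot: [0.144, 0.99, 0.001, -0.003]
force: [0.9, 0.4, -0.2]
finger_gap: 0.999
```

Emit:
{"method": "play_rows", "body": {"steps": [[[0, 0, 0, 0, 0, 0], [0, 0, 0, 0, 0, 0], [0, 0, 0, 0, 0, 0], [0, 0, 0, 0, 0, 0], [0, 0, 0, 0, 0, 0]]], "fingers": 0, "squeeze": 70}}

```text
t: 10.5
tcp_pos: [0.6597, -0.2358, 0.0514]
tool_rot: [0.144, 0.99, -0.0, 0.001]
force: [0.4, 1.1, 5.1]
finger_gap: 0.483
```

```bash
python3 -c "
from go import *
s=manip.sense();print(yawof(s['tool_rot']))
p0=s['tcp_pos'];r0=R.from_quat(s['tool_rot']);p1=p0+[0,0,.12]
print(plan(p1,r0,[.579,.097,.16],tool(145.25),8))"
```

```text
163.4768090659338
[[0.0215, 0.037, 0.0014, 0.0, 0.02, 2.28], [0.023, 0.0361, 0.0014, 0.0, 0.02, 2.28], [0.0244, 0.0352, 0.0014, 0.0, 0.02, 2.28], [0.0258, 0.0342, 0.0014, 0.0, 0.02, 2.28], [0.0271, 0.0331, 0.0014, 0.0, 0.02, 2.28], [0.0284, 0.032, 0.0014, 0.0, 0.02, 2.28], [0.0296, 0.0309, 0.0014, 0.0, 0.02, 2.28], [0.0308, 0.0297, 0.0014, 0.0, 0.02, 2.28]]
```

Emit:
{"method": "play_rows", "body": {"steps": [[[0, 0, -0.02, 0, 0, 0], [0, 0, -0.05, 0, 0, 0], [0, 0, -0.05, 0, 0, 0]]]}}

```text
t: 10.88
tcp_pos: [0.6575, -0.2354, 0.1703]
tool_rot: [0.144, 0.99, 0.0, -0.002]
force: [0.2, -0.4, -4.2]
finger_gap: 0.484
```

Emit:
{"method": "play_rows", "body": {"steps": [[[0.0215, 0.037, 0.001, 0, 0, 2.28], [0.023, 0.036, 0.001, 0, 0, 2.28], [0.0244, 0.035, 0.001, 0, 0, 2.28], [0.0258, 0.034, 0.001, 0, 0, 2.28], [0.027, 0.033, 0.001, 0, 0, 2.28], [0.0284, 0.032, 0.001, 0, 0, 2.28], [0.0296, 0.031, 0.001, 0, 0, 2.28], [0.0308, 0.03, 0.001, 0, 0, 2.28], [0, 0, 0, 0, 0, 0], [0, 0, 0, 0, 0, 0]]]}}

```text
t: 12.12
tcp_pos: [0.578, 0.0965, 0.1622]
tool_rot: [0.298, 0.954, -0.0, -0.0]
force: [0.6, 0.0, -4.6]
finger_gap: 0.485
```

```bash
python3 -c "
from go import *
p=look('wrist','w7')
go([.579,.097,.125],145.25,2)"
```

```text
t 12.175 tcp [0.5784 0.096  0.1623] yaw 145.22629311055698 F [ 0.0443  0.6014 -4.1777] gap 0.48807988803194
[[0.0, 0.0006, 0.0187, -0.01, 0.01, -0.01], [0.0, 0.0006, 0.0187, -0.01, 0.01, -0.01]]
```

View pics/w7.png

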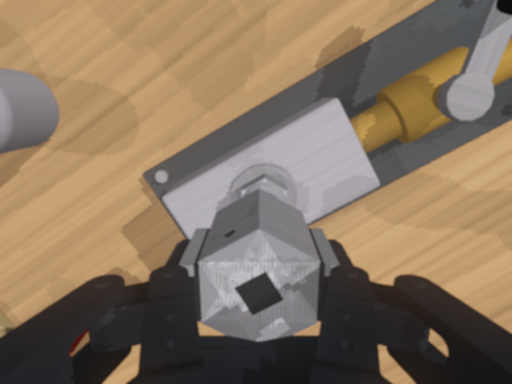

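```bash
python3 -c "
from hexfit import *
hexfit('pics/w7.npz',[(262,232),(319,264),(318,316),(260,341),(202,316),(200,262)],0,0,1,.1749)
d=np.load('pics/w7.npz');print(d['T'],atz(0,(262,168),.056,d['K'],d['T']))
print('centre sq',atz(0,(259.5,292),.1749,d['K'],d['T']), 'left/right edges', atz(0,(259.5,292),.1749,d['K'],d['T']))
"
```

```text
centre [0.5766 0.0956 0.1749] r mean 0.022381117110211155 (42AF: .02425) corner 24.869469630264547 flat normal mod60 54.86946963026455 [58.9111 56.8297  3.4242  0.3662 57.4963  3.0061]
[[ 0.5686  0.794   0.2152  0.523 ]
 [ 0.8226 -0.5484 -0.1502  0.1323]
 [-0.0012  0.2624 -0.9649  0.2792]
 [ 0.      0.      0.      1.    ]] [0.5627 0.1072 0.056 ]
centre sq [0.5774 0.0949 0.1749] left/right edges [0.5774 0.0949 0.1749]
```

Emit:
{"method": "play_rows", "body": {"steps": [[[0, 0.0006, 0.0187, 0, 0, 0], [0, 0.0006, 0.0187, 0, 0, 0], [0, 0, 0, 0, 0, 0]]]}}

```text
t: 12.55
tcp_pos: [0.5781, 0.0964, 0.1235]
tool_rot: [0.3, 0.954, -0.001, -0.002]
force: [-0.8, 0.1, -4.1]
finger_gap: 0.488
```

Emit:
{"method": "play_rows", "body": {"steps": [[[0, 0, 0.003, 0, 0, 0], [0, 0, 0.003, 0, 0, 0], [0, 0, 0.003, 0, 0, 0], [0, 0, 0.003, 0, 0, 0], [0, 0, 0.003, 0, 0, 0], [0, 0, 0, 0, 0, 0]]]}}

```text
t: 13.3
tcp_pos: [0.5799, 0.0981, 0.1111]
tool_rot: [0.299, 0.954, 0.001, 0.001]
force: [0.8, 2.4, -0.4]
finger_gap: 0.482
```

Emit:
{"method": "play_rows", "body": {"steps": [[[0, 0, 0.002, 0, 0, 0], [0, 0, 0.002, 0, 0, 0], [0, 0, 0, 0, 0, 0]]]}}

```text
t: 13.68
tcp_pos: [0.5806, 0.0985, 0.1099]
tool_rot: [0.299, 0.954, 0.001, 0.002]
force: [-4.2, 2.8, 21.6]
finger_gap: 0.486
```

Emit:
{"method": "play_rows", "body": {"steps": [[[0, 0, -0.001, 0, 0, 3], [0, 0, 0, 0, 0, 3], [0, 0, 0, 0, 0, -3], [0, 0, 0, 0, 0, -3], [0, 0, 0, 0, 0, -3], [0, 0, 0, 0, 0, -3], [0, 0, 0, 0, 0, 3], [0, 0, 0, 0, 0, 3], [0, 0, 0, 0, 0, 0]]]}}

```text
t: 14.8
tcp_pos: [0.5805, 0.0987, 0.1099]
tool_rot: [0.299, 0.954, 0.001, 0.002]
force: [-3.0, 2.0, 14.8]
finger_gap: 0.485
```

```bash
python3 -c "
from go import *
p=look('wrist','w8')"
```

```text
t 14.85 tcp [0.5805 0.0986 0.1099] yaw 145.23079281585808 F [-2.4049  3.1319 15.4577] gap 0.48296918970050845
```

View pics/w8.png

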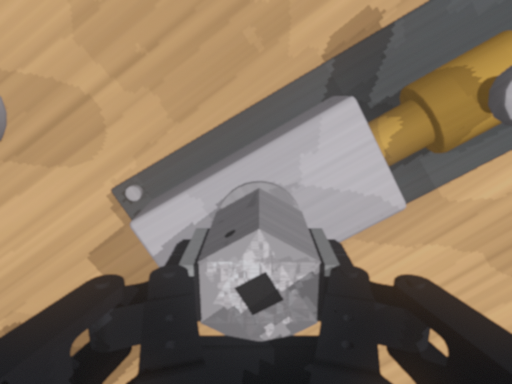

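Emit:
{"method": "play_rows", "body": {"steps": [[[0.0015, 0, 0, 0, 0, 0], [0, 0.0015, 0, 0, 0, 0], [-0.0015, 0, 0, 0, 0, 0], [-0.0015, 0, 0, 0, 0, 0], [0, -0.0015, 0, 0, 0, 0], [0, -0.0015, 0, 0, 0, 0], [0.0015, 0, 0, 0, 0, 0], [0.0015, 0, 0, 0, 0, 0], [-0.0015, 0.0015, 0, 0, 0, 0], [0, 0, 0, 0, 0, 0]]]}}

```text
t: 16.1
tcp_pos: [0.5805, 0.0986, 0.1099]
tool_rot: [0.299, 0.954, 0.001, 0.002]
force: [-2.7, 2.8, 15.1]
finger_gap: 0.485
```

```bash
python3 -c "
from go import *
s=manip.sense()
p0=s['tcp_pos'];r0=R.from_quat(s['tool_rot']);p1=p0+[0,0,.07]
print(plan(p1,r0,[.6595,-.2355,.15],tool(163.5),8))"
```

```text
[[-0.0319, -0.0287, 0.0037, 0.02, 0.03, -2.28], [-0.0308, -0.0299, 0.0037, 0.02, 0.03, -2.28], [-0.0295, -0.0311, 0.0037, 0.02, 0.03, -2.28], [-0.0283, -0.0323, 0.0037, 0.02, 0.03, -2.28], [-0.027, -0.0334, 0.0037, 0.02, 0.03, -2.28], [-0.0256, -0.0344, 0.0037, 0.02, 0.03, -2.28], [-0.0242, -0.0354, 0.0037, 0.02, 0.03, -2.28], [-0.0228, -0.0364, 0.0037, 0.02, 0.03, -2.28]]
```

Emit:
{"method": "play_rows", "body": {"steps": [[[0, 0, -0.01, 0, 0, 0], [0, 0, -0.03, 0, 0, 0], [0, 0, -0.03, 0, 0, 0]]]}}

```text
t: 16.48
tcp_pos: [0.5779, 0.0976, 0.1764]
tool_rot: [0.299, 0.954, -0.001, -0.001]
force: [-0.5, -0.2, -4.7]
finger_gap: 0.48
```

Emit:
{"method": "play_rows", "body": {"steps": [[[-0.032, -0.0287, 0.003, 0, 0, -2.28], [-0.031, -0.03, 0.003, 0, 0, -2.28], [-0.0295, -0.031, 0.003, 0, 0, -2.28], [-0.0283, -0.0323, 0.003, 0, 0, -2.28], [-0.027, -0.0334, 0.003, 0, 0, -2.28], [-0.0256, -0.0344, 0.003, 0, 0, -2.28], [-0.0242, -0.0354, 0.003, 0, 0, -2.28], [-0.0228, -0.0364, 0.003, 0, 0, -2.28], [0, 0, 0, 0, 0, 0], [0, 0, 0, 0, 0, 0]]]}}

```text
t: 17.73
tcp_pos: [0.6568, -0.2359, 0.1514]
tool_rot: [0.144, 0.99, 0.001, -0.002]
force: [-0.7, -0.1, -5.1]
finger_gap: 0.48
```

```bash
python3 -c "
from go import *
p=look('wrist','w9')
go([.6595,-.2355,.058],163.5,2)"
```

```text
t 17.775 tcp [ 0.657  -0.2352  0.1517] yaw 163.4887993046559 F [ 0.1572 -0.1085 -4.518 ] gap 0.4818033260212895
[[-0.0014, 0.0002, 0.0468, 0.03, -0.09, -0.01], [-0.0013, 0.0002, 0.0468, 0.03, -0.09, -0.01]]
```

View pics/w9.png

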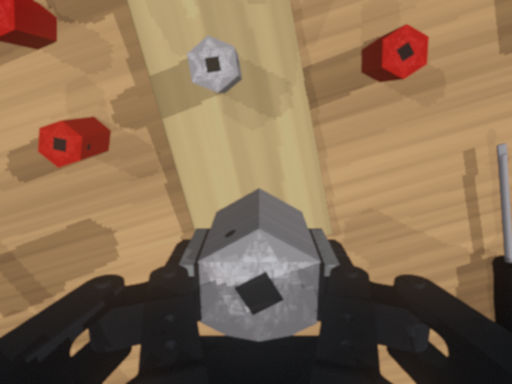

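Emit:
{"method": "play_rows", "body": {"steps": [[[0, 0, 0.047, 0, 0, 0], [0, 0, 0.047, 0, 0, 0], [0, 0, 0.002, 0, 0, 0], [0, 0, 0.002, 0, 0, 0], [0, 0, 0, 0, 0, 0], [0, 0, 0, 0, 0, 0]]]}}

```text
t: 18.52
tcp_pos: [0.6587, -0.2367, 0.0565]
tool_rot: [0.144, 0.99, -0.0, 0.001]
force: [-0.0, -0.7, -3.9]
finger_gap: 0.48
```

Emit:
{"method": "play_rows", "body": {"steps": [[[0, 0, 0.0015, 0, 0, 0], [0, 0, 0.0015, 0, 0, 0], [0, 0, 0.0015, 0, 0, 0], [0, 0, 0, 0, 0, 0]]]}}

```text
t: 19.02
tcp_pos: [0.6581, -0.2366, 0.0513]
tool_rot: [0.144, 0.99, -0.0, 0.0]
force: [-2.7, 0.4, 3.1]
finger_gap: 0.484
```

Board contact at z 0.051 (force rose by 7 N, matching the pick height). Release and rise.

Emit:
{"method": "play_rows", "body": {"steps": [[[0, 0, -0.0005, 0, 0, 0], [0, 0, 0, 0, 0, 0], [0, 0, 0, 0, 0, 0], [0, 0, 0, 0, 0, 0]]], "fingers": 1}}

```text
t: 19.52
tcp_pos: [0.6581, -0.2365, 0.0507]
tool_rot: [0.144, 0.99, -0.0, 0.0]
force: [-0.9, -0.5, -0.6]
finger_gap: 0.999
```

Emit:
{"method": "play_rows", "body": {"steps": [[[0, 0, -0.03, 0, 0, 0], [0, 0, -0.05, 0, 0, 0], [0, 0, -0.05, 0, 0, 0], [0, 0, -0.03, 0, 0, 0]]]}}

```text
t: 20.02
tcp_pos: [0.6591, -0.237, 0.2141]
tool_rot: [0.144, 0.99, -0.001, 0.002]
force: [0.0, 0.8, 0.8]
finger_gap: 1.0
```

```bash
python3 -c "
from go import *
go([.43,-.235,.22],175.3,5)"
```

```text
[[0.044, -0.0126, -0.0014, -0.02, 0.05, -2.36], [0.0445, -0.0108, -0.0013, -0.02, 0.05, -2.36], [0.0449, -0.009, -0.0013, -0.02, 0.05, -2.36], [0.0453, -0.0071, -0.0013, -0.02, 0.05, -2.36], [0.0455, -0.0052, -0.0012, -0.02, 0.05, -2.36]]
```

Emit:
{"method": "play_rows", "body": {"steps": [[[0.044, -0.0126, -0.001, 0, 0, -2.36], [0.0445, -0.011, -0.001, 0, 0, -2.36], [0.045, -0.009, -0.001, 0, 0, -2.36], [0.0453, -0.007, -0.001, 0, 0, -2.36], [0.0455, -0.005, -0.001, 0, 0, -2.36], [0, 0, 0, 0, 0, 0], [0, 0, 0, 0, 0, 0]]]}}

```text
t: 20.9
tcp_pos: [0.4299, -0.235, 0.2163]
tool_rot: [0.042, 0.999, -0.001, 0.001]
force: [-0.4, -0.5, 0.2]
finger_gap: 1.001
```

```bash
python3 -c "
from go import *
p=look('wrist','w10')
import cv2
im=cv2.cvtColor(p['img'],cv2.COLOR_RGB2BGR)
cv2.imwrite('pics/w10z.png',cv2.resize(im[160:300,170:360],None,fx=4,fy=4,interpolation=cv2.INTER_CUBIC))
look('top','t10');look('scene','s10')"
```

```text
t 20.95 tcp [ 0.4303 -0.235   0.2162] yaw 175.27110450696537 F [0.5554 0.6444 0.5781] gap 0.9991429824532119
t 21.0 tcp [ 0.4304 -0.2349  0.2161] yaw 175.29715305532523 F [ 0.7431 -0.3137  0.7999] gap 1.0019901607672839
t 21.05 tcp [ 0.4303 -0.2348  0.2159] yaw 175.31267868551035 F [-0.0279 -0.3869  0.6758] gap 1.0006647636486135
```

View pics/w10.png

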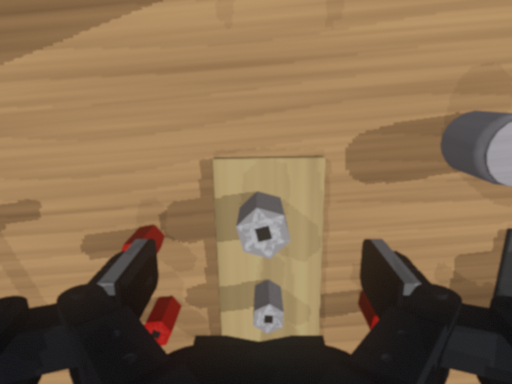

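View pics/w10z.png

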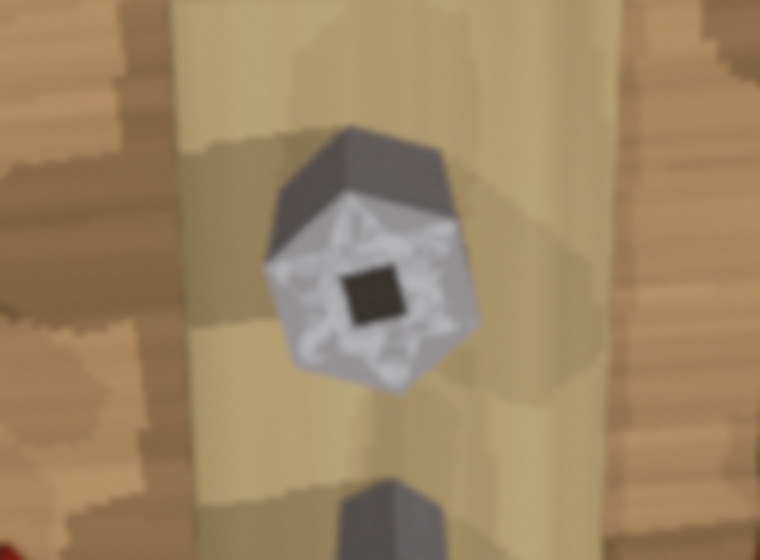

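View pics/s10.png

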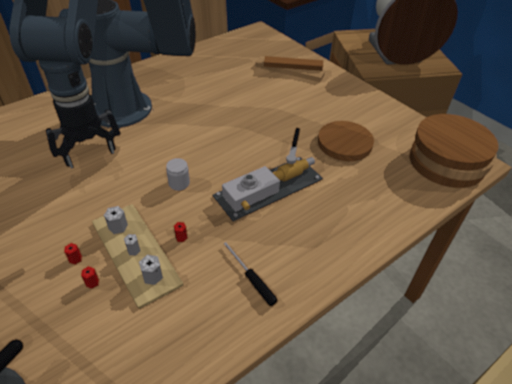

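```bash
python3 -c "
from hexfit import *
hexfit('pics/w10.npz',[(349,190),(457,219),(480,323),(402,393),(296,362),(267,266)],170,160,4,.064)"
```

```text
centre [ 0.4767 -0.2372  0.064 ] r mean 0.023836054730621503 (42AF: .02425) corner 9.17153513573146 flat normal mod60 39.17153513573146 [59.5548  0.5776 59.2311  0.3631 59.2892  0.9847]
```

```bash
python3 -c "
from go import *
go([.4767,-.2372,.11],129.2,6)"
```

```text
[[-0.0077, 0.0002, 0.0177, -0.0, 0.02, 7.69], [-0.0076, 0.0013, 0.0177, -0.0, 0.02, 7.69], [-0.0074, 0.0023, 0.0177, -0.0, 0.02, 7.69], [-0.007, 0.0032, 0.0177, -0.0, 0.02, 7.69], [-0.0065, 0.0042, 0.0177, -0.0, 0.02, 7.69], [-0.0059, 0.005, 0.0177, -0.0, 0.02, 7.69]]
```

Emit:
{"method": "play_rows", "body": {"steps": [[[-0.0077, 0, 0.0177, 0, 0, 7.69], [-0.0076, 0.001, 0.0177, 0, 0, 7.69], [-0.0074, 0.002, 0.0177, 0, 0, 7.69], [-0.007, 0.003, 0.0177, 0, 0, 7.69], [-0.0065, 0.004, 0.0177, 0, 0, 7.69], [-0.006, 0.005, 0.0177, 0, 0, 7.69], [0, 0, 0, 0, 0, 0], [0, 0, 0, 0, 0, 0]]]}}

```text
t: 22.05
tcp_pos: [0.4753, -0.2377, 0.1097]
tool_rot: [0.428, 0.904, -0.0, 0.0]
force: [0.3, -0.9, -0.2]
finger_gap: 1.001
```

```bash
python3 -c "
from go import *
p=look('wrist','w11')
go([.4767,-.2372,.052],129.2,3)"
```

```text
t 22.1 tcp [ 0.4752 -0.2378  0.1101] yaw 129.24528483317556 F [-0.4884 -0.1714  0.1787] gap 1.0030087508101366
[[-0.0001, 0.0005, 0.0194, 0.0, 0.01, 0.02], [-0.0001, 0.0005, 0.0194, 0.0, 0.01, 0.02], [-0.0001, 0.0005, 0.0194, 0.0, 0.01, 0.02]]
```

View pics/w11.png

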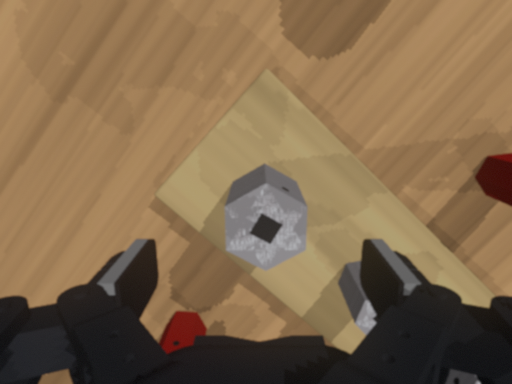

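```bash
python3 -c "
from hexfit import *
hexfit('pics/w11.npz',[(265,177),(306,203),(304,248),(265,270),(226,248),(227,203)],0,0,1,.064)"
```

```text
centre [ 0.4759 -0.2362  0.064 ] r mean 0.024240918591190878 (42AF: .02425) corner 9.149975303375173 flat normal mod60 39.14997530337517 [ 1.0076  1.1866 58.5235 59.8742  1.3627 58.0353]
```

Emit:
{"method": "play_rows", "body": {"steps": [[[0, 0.0005, 0.0194, 0, 0, 0], [0, 0.0005, 0.0194, 0, 0, 0], [0, 0.0005, 0.0194, 0, 0, 0], [0, 0, 0, 0, 0, 0]]]}}

```text
t: 22.6
tcp_pos: [0.4756, -0.2365, 0.0511]
tool_rot: [0.429, 0.903, 0.0, -0.001]
force: [-0.1, -0.1, 0.7]
finger_gap: 1.001
```

Emit:
{"method": "play_rows", "body": {"steps": [[[0, 0, 0, 0, 0, 0], [0, 0, 0, 0, 0, 0], [0, 0, 0, 0, 0, 0], [0, 0, 0, 0, 0, 0], [0, 0, 0, 0, 0, 0]]], "fingers": 0, "squeeze": 70}}

```text
t: 23.22
tcp_pos: [0.4768, -0.2373, 0.0526]
tool_rot: [0.429, 0.903, -0.0, 0.001]
force: [-0.0, 0.9, 5.6]
finger_gap: 0.485
```

Emit:
{"method": "play_rows", "body": {"steps": [[[0, 0, -0.02, 0, 0, 0], [0, 0, -0.05, 0, 0, 0], [0, 0, -0.05, 0, 0, 0], [0, 0, 0, 0, 0, 0]]]}}

```text
t: 23.72
tcp_pos: [0.4779, -0.2382, 0.1748]
tool_rot: [0.429, 0.903, -0.001, 0.004]
force: [0.1, -0.2, -3.6]
finger_gap: 0.484
```

```bash
python3 -c "
from go import *
go([.579,.097,.16],145.25,8)"
```

```text
[[0.0245, 0.0363, 0.0017, 0.0, 0.06, -2.01], [0.0232, 0.0371, 0.0017, 0.0, 0.06, -2.01], [0.0219, 0.0379, 0.0018, 0.0, 0.06, -2.01], [0.0206, 0.0386, 0.0018, 0.0, 0.06, -2.01], [0.0192, 0.0393, 0.0018, 0.0, 0.06, -2.01], [0.0178, 0.04, 0.0018, 0.0, 0.06, -2.01], [0.0164, 0.0406, 0.0018, 0.0, 0.06, -2.01], [0.015, 0.0411, 0.0018, 0.0, 0.06, -2.01]]
```

Emit:
{"method": "play_rows", "body": {"steps": [[[0.0245, 0.036, 0.001, 0, 0, -2], [0.023, 0.037, 0.001, 0, 0, -2], [0.022, 0.038, 0.001, 0, 0, -2], [0.0206, 0.0386, 0.001, 0, 0, -2], [0.0192, 0.0393, 0.001, 0, 0, -2], [0.0178, 0.04, 0.001, 0, 0, -2], [0.0164, 0.0406, 0.001, 0, 0, -2], [0.015, 0.041, 0.001, 0, 0, -2], [0, 0, 0, 0, 0, 0], [0, 0, 0, 0, 0, 0]]]}}

```text
t: 24.98
tcp_pos: [0.5757, 0.0979, 0.1617]
tool_rot: [0.299, 0.954, -0.001, -0.002]
force: [-0.7, -0.1, -4.0]
finger_gap: 0.484
```

```bash
python3 -c "
from go import *
p=look('wrist','w12')
go([.579,.097,.125],145.25,2)"
```

```text
t 25.025 tcp [0.576  0.0973 0.162 ] yaw 145.11074898858047 F [-1.6557  0.1074 -2.581 ] gap 0.48264106726503536
[[-0.0014, 0.0008, 0.0185, -0.06, -0.07, -0.07], [-0.0014, 0.0008, 0.0185, -0.06, -0.07, -0.07]]
```

View pics/w12.png

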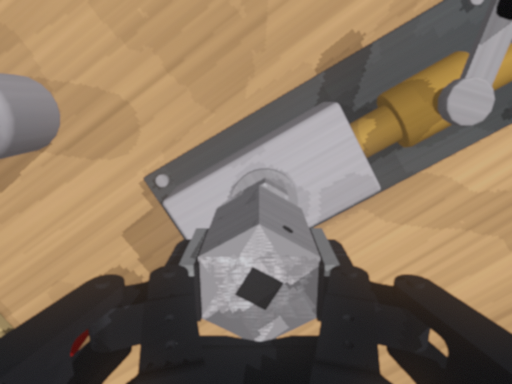

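Emit:
{"method": "play_rows", "body": {"steps": [[[-0.0014, 0.0008, 0.0185, 0, 0, 0], [-0.0014, 0.0008, 0.0185, 0, 0, 0], [0, 0, 0, 0, 0, 0], [0, 0, 0, 0, 0, 0]]]}}

```text
t: 25.52
tcp_pos: [0.5804, 0.0974, 0.126]
tool_rot: [0.3, 0.954, -0.0, -0.0]
force: [-0.6, -0.6, -3.8]
finger_gap: 0.481
```

Emit:
{"method": "play_rows", "body": {"steps": [[[0, 0, 0.003, 0, 0, 0], [0, 0, 0.003, 0, 0, 0], [0, 0, 0.003, 0, 0, 0], [0, 0, 0.003, 0, 0, 0], [0, 0, 0.003, 0, 0, 0], [0, 0, 0, 0, 0, 0]]]}}

```text
t: 26.28
tcp_pos: [0.5802, 0.0977, 0.1111]
tool_rot: [0.3, 0.954, -0.0, -0.0]
force: [0.5, 0.3, -3.6]
finger_gap: 0.483
```

Emit:
{"method": "play_rows", "body": {"steps": [[[0, 0, 0.002, 0, 0, 0], [0, 0, 0.002, 0, 0, 0], [0, 0, 0.002, 0, 0, 0], [0, 0, 0, 0, 0, 0]]]}}

```text
t: 26.78
tcp_pos: [0.5804, 0.0977, 0.1052]
tool_rot: [0.3, 0.954, -0.0, -0.0]
force: [0.1, 0.7, -3.7]
finger_gap: 0.485
```

Going in freely (5 mm over the hexagon). Seat is expected at TCP ≈ 0.096.

Emit:
{"method": "play_rows", "body": {"steps": [[[0, 0, 0.002, 0, 0, 0], [0, 0, 0.002, 0, 0, 0], [0, 0, 0.002, 0, 0, 0], [0, 0, 0.001, 0, 0, 0], [0, 0, 0, 0, 0, 0]]]}}

```text
t: 27.4
tcp_pos: [0.5804, 0.0977, 0.0983]
tool_rot: [0.3, 0.954, -0.0, -0.0]
force: [0.2, 0.2, -3.9]
finger_gap: 0.485
```

Emit:
{"method": "play_rows", "body": {"steps": [[[0, 0, 0.001, 0, 0, 0], [0, 0, 0.001, 0, 0, 0], [0, 0, 0.001, 0, 0, 0], [0, 0, 0, 0, 0, 0]]]}}

```text
t: 27.9
tcp_pos: [0.5805, 0.0977, 0.0966]
tool_rot: [0.3, 0.954, 0.0, 0.0]
force: [-1.8, 0.5, 5.4]
finger_gap: 0.483
```

Contact at 0.0966, as expected. Press a bit more to be sure it is seated.

Emit:
{"method": "play_rows", "body": {"steps": [[[0, 0, 0.001, 0, 0, 0], [0, 0, 0.001, 0, 0, 0], [0, 0, 0, 0, 0, 0]]]}}

```text
t: 28.28
tcp_pos: [0.5805, 0.0977, 0.0966]
tool_rot: [0.299, 0.954, 0.0, 0.001]
force: [-4.8, -0.3, 16.9]
finger_gap: 0.485
```

```bash
python3 -c "
from go import *
look('wrist','w13');look('scene','s13');p=look('top','t13')"
```

```text
t 28.325 tcp [0.5805 0.0977 0.0966] yaw 145.15491648851577 F [-5.8692 -0.3827 16.3293] gap 0.479015755349528
t 28.375 tcp [0.5805 0.0977 0.0966] yaw 145.1547373229577 F [-5.4084  0.1771 16.864 ] gap 0.48285718546588
t 28.425 tcp [0.5805 0.0977 0.0966] yaw 145.1562687182769 F [-6.3432  0.4096 16.1147] gap 0.48159609921532137
```

View pics/w13.png

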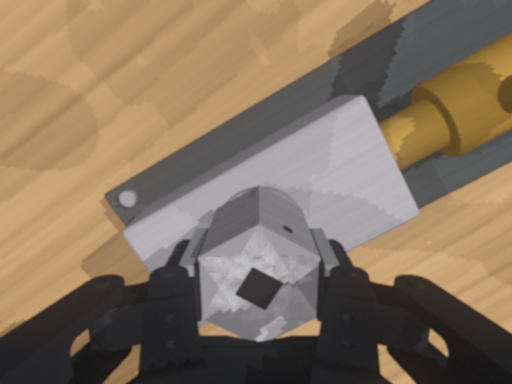

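View pics/s13.png

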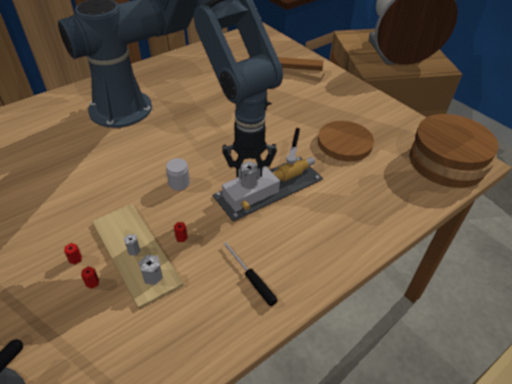

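View pics/t13.png

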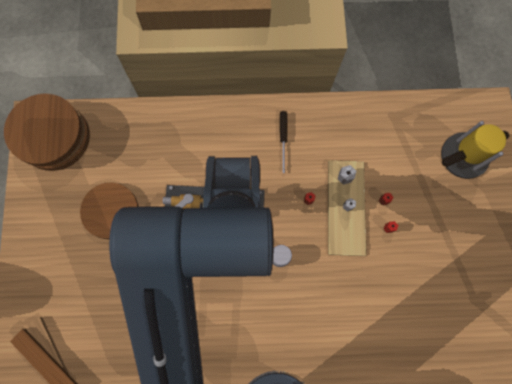

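```bash
python3 -c "
from station import manip
print(manip.sign_off())"
```

```text
the job is handed in; nothing more can be done
None
```

The job is done and handed in at about 28 s of the 67 s allowed. `sign_off` reports no verdict, so the results below rest on my own checks.

- **Valve:** I turned the lever 45° and let go. In the wrist picture taken right after letting go it measured about 46° from shut, and the final scene picture still shows it there.
- **First socket (far end of the board):** It stopped about 15 mm above the plug seat at about 20 N. Small turns and sideways shifts did not free it, so I stood it back upright on the board within about 3 mm of where it had stood. The description says the wrong socket stops 16 to 20 mm too high. My 15 mm is slightly under that, within my height uncertainty, so it alone was not conclusive.
- **Second socket (near end of the board):** It slid down over the hexagon without resistance and met the seat at the expected height (TCP at z 0.0966 m, mouth at about 56 mm). It is still held at 70 N grip, with about 16 N of downward push.
- **Other objects:** In the last pictures the disc, the screwdriver, the tin and the small socket were where they started.

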